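# Seat the balance pan and zero the balance

## Task

The round steel weighing pan of the dispensing balance was left lying on the balance's top beside its seat: push it with your fingertips across the top, without picking it up, until it drops fully home and lies level in the round recess. Then press the zero key on the front of the balance all the way down, let go and come clear. Leave the check weight, the bottle and the carton standing where they are.

Things in the scene. Friction and masses are not known exactly. Their poses are not given: they have to be found in the camera images.
- balance: the dispensing balance: a flat white instrument 250 mm (its x) by 330 mm (its y), fixed on the counter. Its top is flat, level and 55 mm above the counter. Origin: centre of its underside, at counter height. Its front, with a grey strip carrying the display and the zero key, is its -x side; z is up. It may stand anywhere in an area of about 6 by 16 cm, turned up to 20 degrees.
- seat (a point): centre of the floor of the pan's seat: a round recess in the balance's top, 106 mm across and 8 mm deep with a 2 mm chamfer at its rim, a dark floor with a cross in it; 25 mm behind the balance's centre. Axes as the balance's.
- pan: the weighing pan: a plain loose disc of bare steel, 100 mm across and 10 mm thick, about 0.25 kg (not exactly known). Origin: centre of its underside; z up. It starts flat on the balance's top, to the left or the right of the seat, its centre 8 to 11 cm from the seat's centre. Seated, its underside lies on the recess floor and its top stands 2 mm above the balance's top.
- zero_key_top (a point): centre of the top face of the zero key: a round pale push key 24 mm across on the front strip, standing 11 mm above the balance's top at rest, in a round housing 40 mm across that stands 2 mm above the balance's top. It is pressed straight down.
- zero_key (a joint): how far the zero key is pressed (m): 0 at rest, 0.005 fully down; sprung, about 1.5 N to start and 5 N fully down; it comes back up when let go
- weight: the check weight: a small steel cylinder 32 mm across with a grip knob, 49 mm tall in all, 0.2 kg, standing loose on the balance's top on the other side of the seat from the pan. Origin: centre of its underside. To be left alone.
- bottle: an amber medicine bottle with a white cap, 52 mm across and 95 mm tall, standing loose on the counter beside one end of the balance. Origin: centre of its underside. To be left alone.
- carton: a white medicine carton with a blue band, 62 by 38 by 90 mm tall, standing loose on the counter beside the other end of the balance. Origin: centre of its underside. To be left alone.
Things that resemble listed ones, but are neither listed nor needed, are in the scene too. There is more than one size of the pan; the job needs the largest.

How it is judged:
By the outcome, as a careful person would: the job done as asked, in the order asked, and still so for the second after the job is handed in, with the robot touching nothing.
It also fails if it takes over 46 s, if anything falls off the work surface, if the arm or the gripper's body presses on something with over 40 N, if the wrist force passes 120 N, or if a joint passes its speed limit or range.

## Robot

A 7-joint arm with a two-finger parallel gripper is mounted at the origin on the work surface. World frame = base frame: x ahead of the robot, y to its left, z up, the work surface at z = 0. Lengths are in m, angles in rad, forces in N, time in s.
With the tool pointing down it reaches from about 0.425 to 0.95 m from the base axis. Payload 4.7 kg.
Tool frame: the origin (TCP) lies between the finger pads; the fingertips stand 25 mm ahead of it and the grasp point (between the pads) lies 6 mm ahead of it; z points along the fingers, y is the line along which they close (so a half turn about z gives the same grasp; the last joint's range is limited). The gripper opens to 85 mm and grips with 20 to 120 N. Pads are 22 mm wide; open, the fingers measure 114 mm over their backs; the gripper's body (76 mm by 85 mm) begins 54 mm behind the grasp point. The pads swing forward as they close: fully open they stand 13 mm farther back than shut.
Start: joints at [1.164, 0.469, -0.049, 1.532, 0.024, 1.141, -0.082], TCP at [0.249, -0.627, 0.224] pointing down, gripper open.
Joint ranges: [-2.59, 2.59], [-0.33, 1.99], [-1.39, 1.29], [0.1, 2.45], [-1.04, 4.18], [0.21, 1.99], [-2.66, 2.66]. Speed limits (rad/s): [2.57, 2.57, 3.14, 3.14, 3.14, 3.14, 3.14].

## Interface

Orientations are given as a 3x3 rotation matrix whose columns are the frame's x, y, z axes.
In Python, from rig import * gives the robot as it stands. Calls block until the motion is done:
- movep(position, orientation): joint-space move of the TCP to a pose.
- move_l(position, attitude=None, feed=0.15, until_force=None): straight line of the TCP; attitude=None keeps the orientation; feed is the mean speed in m/s. With until_force (N) it stops when the force on the tool has changed by that much, and returns True; else False.
- move_joints(angles): joint-space move.
- command_gripper(opening, newtons=None): finger opening in m; newtons is the grip in N (None keeps the last); returns when the fingers have stopped.
- sleep(seconds).
- inverse_kinematics(position, orientation): joint angles nearest the present ones, or None.
- sense(): the state.
- camera(name): name is "scene" or "top" or "wrist"; returns (picture, depth): 420x560x3 uint8, red, green, blue; 420x560 float32, m along the optical axis (not along the pixel's ray), 0 where there is no reading.
- camera_params(name): a dict with "K" (3x3 intrinsics, pixels), "position" and "rotation" of the camera in the world; the wrist camera has in their place "tool_from_camera" (4x4, takes a point from camera to tool coordinates, whose origin is the TCP and whose axes are the flange's). Camera axes: x right, y down, z forward; pixel columns grow to the right and rows downward; lengths in m; the calibration is good to about 2 mm. A picture is of the moment at which its call begins: read the wrist's pose just before it. camera_params takes no time and is no camera call.
A pose or a line that the arm cannot do raises Unreachable and nothing moves.
- finish_job(): hands the job in; it is judged then, once.
The state is a dict: "time_s": time; "joint_pos": joint angles; "qd": joint speeds; "joint_efforts": joint torques, N m; "position": TCP position; "tcp_rot": TCP orientation; "wrist_force": force on the tool from outside, world axes, zero at the start; "ft_torque": the same for the moment, N m; "finger_gap": finger opening in m; "gripper_force": force on a finger pad.
Only numpy, scipy, OpenCV 4.12 (cv2) and the standard library are available. Lean on these libraries where they do the work, as an engineer would, in place of code of your own. Each camera call takes 0.05 s, during which the arm holds its last target. There are 200 camera calls.

## Working session

There is one attempt and no reset: what is moved stays moved. The work goes in short steps, each a Python script; the robot and the scene stay as the last script left them, time stands still between calls to the robot, and variables do not carry over. Pictures are saved under pics/ and viewed, at most 10 in all, crops included, and the job is handed in when it is done.

```bash
mkdir -p pics; ls; python3 - <<'E'
from rig import *
import cv2,numpy as np
for n in("top","scene"):
    p,d=camera(n); cv2.imwrite(f"pics/{n}0.png",p[:,:,::-1]); np.save(n+"0.npy",d); c=camera_params(n); print(n,c)
    np.save(n+"0rgb.npy",p)
print(sense())
E
```

```text
pics
top {'K': array([[463.17049054,   0.        , 277.22368358],
       [  0.        , 463.17049054, 215.6702297 ],
       [  0.        ,   0.        ,   1.        ]]), 'position': array([0.48186185, 0.04546253, 0.99723816]), 'rotation': array([[ 0.02854977, -0.98851573,  0.14839662],
       [-0.99945314, -0.03070724, -0.0122674 ],
       [ 0.01668337, -0.14796523, -0.98885184]])}
scene {'K': array([[517.01161939,   0.        , 280.42259353],
       [  0.        , 517.01161939, 207.56564365],
       [  0.        ,   0.        ,   1.        ]]), 'position': array([0.93207659, 0.41420834, 0.83581702]), 'rotation': array([[-0.77514276,  0.52236821, -0.35536622],
       [ 0.63163885,  0.65289193, -0.41804844],
       [ 0.01364052, -0.54851033, -0.83603251]])}
{'time_s': 0.1, 'joint_pos': array([ 1.1641036 ,  0.46939245, -0.04865011,  1.53362239,  0.02411048,
        1.14100518, -0.08229739]), 'qd': array([-5.04612858e-05, -1.51723654e-03,  7.57398252e-04, -1.26652377e-03,
        7.33354041e-04, -2.17069530e-03, -6.10779031e-04]), 'joint_efforts': array([ 5.18152883e-04, -5.11515069e+01, -4.71589970e-02, -2.38390160e+01,
        1.08301960e-02,  4.35283670e-03, -2.84108545e-06]), 'position': array([ 0.2488177 , -0.62685797,  0.22272492]), 'tcp_rot': array([[ 9.29449249e-01,  3.68949272e-01, -7.26069715e-04],
       [ 3.68949983e-01, -9.29447711e-01,  1.69200391e-03],
       [-5.05802236e-05, -1.84051517e-03, -9.99998305e-01]]), 'wrist_force': array([0.48839612, 0.49420537, 0.210286  ]), 'ft_torque': array([-0.00950472,  0.01611081,  0.00983097]), 'gripper_force': 0.0, 'finger_gap': 0.08543575611868477}
```

View pics/top0.png

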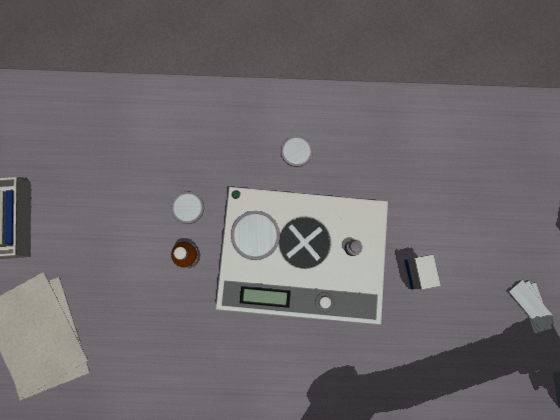

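View pics/scene0.png

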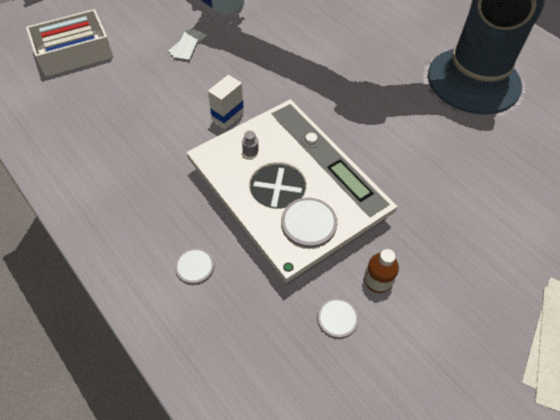

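The top view shows three discs: one on the balance at (255,235), and two small ones on the counter at (297,152) and (187,208). The largest, on the balance left of the seat, is the one meant. The seat is at (305,243), the weight at (354,247) on its other side, the key at (325,302), the bottle at (184,254) and the carton at (425,272).

```bash
cat > h.py <<'E'
import numpy as np,cv2
def ray(cp,uv,z):
    uv=np.atleast_2d(uv).astype(float)
    r=np.c_[uv,np.ones(len(uv))]@np.linalg.inv(cp["K"]).T@cp["rotation"].T
    return cp["position"]+r*((z-cp["position"][2])/r[:,2])[:,None]
def cloud(cp,d):
    v,u=np.indices(d.shape)
    p=np.stack([u,v,np.ones_like(u)],-1)@np.linalg.inv(cp["K"]).T*d[...,None]
    return p@cp["rotation"].T+cp["position"]
def circ(p):  # LSQ circle
    A=np.c_[2*p,np.ones(len(p))]; s=np.linalg.lstsq(A,(p**2).sum(1),rcond=None)[0]
    return s[:2],np.sqrt(s[2]+s[:2]@s[:2])
E
python3 - <<'E'
from rig import *
from h import *
cp=camera_params("top"); rgb=np.load("top0rgb.npy"); P=cloud(cp,np.load("top0.npy"))
def at(u,v): print((u,v),P[v,u].round(4),rgb[v,u])
for uv in [(255,235),(297,152),(187,208),(340,215),(305,225),(325,302),(350,300),(354,247),(184,254),(425,272)]: at(*uv)
m=((P[...,2]>.04)&(P[...,2]<.09)).astype(np.uint8); m[:,:210]=0;m[:,395:]=0
c=max(cv2.findContours(m,0,1)[0],key=cv2.contourArea)[:,0]
w=ray(cp,c,.055)[:,:2].astype(np.float32); r=cv2.minAreaRect(w); print("rect",r, cv2.boxPoints(r))
hsv=cv2.cvtColor(rgb,cv2.COLOR_RGB2HSV); g=rgb.mean(-1)
# seat: dark disc
m=np.zeros_like(m); m[(g<70)]=1; m2=np.zeros_like(m); m2[205:280,272:335]=1; m*=m2
m=cv2.morphologyEx(m,cv2.MORPH_CLOSE,np.ones((9,9),np.uint8))
c=max(cv2.findContours(m,0,1)[0],key=cv2.contourArea)[:,0]
print("seat px",cv2.minEnclosingCircle(c))
for z in(.047,.055): print(z,circ(ray(cp,c,z)[:,:2]))
# key
m=((g>130)).astype(np.uint8); m2=np.zeros_like(m); m2[292:312,314:337]=1; m*=m2
c=max(cv2.findContours(m,0,1)[0],key=cv2.contourArea)[:,0]; print("key",circ(ray(cp,c,.066)[:,:2]))
print(P[220:250:10,245:270:10,2],P[215,340])
crop=cv2.resize(rgb[180:330,205:400],None,fx=4,fy=4,interpolation=cv2.INTER_CUBIC); cv2.imwrite("pics/crop.png",crop[:,:,::-1])
E
```

```text
(255, 235) [0.5809 0.0777 0.0652] [176 182 181]
(297, 152) [ 0.7745 -0.0065  0.0054] [169 176 175]
(187, 208) [0.6411 0.2284 0.0074] [175 182 180]
(340, 215) [ 0.6288 -0.0957  0.0542] [188 186 179]
(305, 225) [ 0.6068 -0.0244  0.0465] [48 52 53]
(325, 302) [ 0.4517 -0.0656  0.0668] [186 193 187]
(350, 300) [ 0.4568 -0.1165  0.059 ] [91 93 92]
(354, 247) [ 0.5594 -0.1163  0.1023] [118 113 119]
(184, 254) [0.5365 0.2127 0.096 ] [186 189 183]
(425, 272) [ 0.5156 -0.2573  0.0917] [186 188 180]
rect ((0.5467116832733154, -0.021830663084983826), (0.3300536274909973, 0.2500576674938202), 86.454345703125) [[ 0.41171628 -0.17880931]
 [ 0.66129535 -0.19427386]
 [ 0.6817071   0.13514799]
 [ 0.432128    0.15061253]]
seat px ((303.9609375, 242.3950958251953), 25.389148712158203)
0.047 (array([ 0.57110734, -0.02323714]), np.float64(0.05096590769392766))
0.055 (array([ 0.57035599, -0.02265876]), np.float64(0.050536828668635174))
key (array([ 0.451393 , -0.0656611]), np.float64(0.010280896840103746))
[[0.06636684 0.0644599  0.06652127]
 [0.06501838 0.06373669 0.06767243]
 [0.06824844 0.06605743 0.06961052]] [ 0.62879778 -0.0957262   0.05424929]
```

View pics/crop.png

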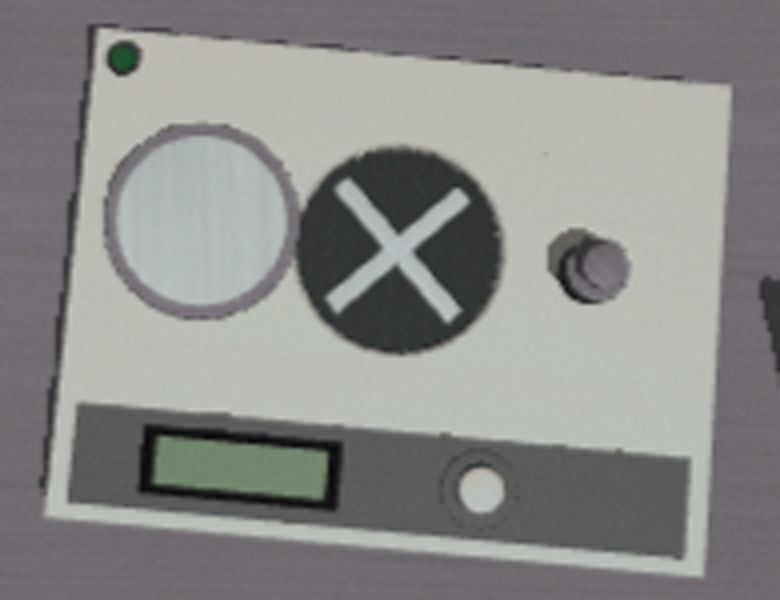

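Crop: the big pan sits at crop (202,221), just touching the rim of the dark, cross-marked seat (400,250); the key is at (482,490). The balance fits as 330.0 × 250.0 mm, and its predicted seat agrees with the measured one to 1 mm. Next I refine the pan and move in behind it.

```bash
cat > plan.py <<'E'
import numpy as np
seat=np.array([.5714,-.0232]); key=np.array([.4514,-.0657])
E
python3 - <<'E'
from rig import *
from h import *
from plan import *
cp=camera_params("top"); rgb=np.load("top0rgb.npy"); 
# pan rim incl. grey ring: differs from warm white of balance (R>B) 
d=rgb.astype(int); top=((d[...,0]-d[...,2]>4)&(d.mean(-1)>150)).astype(np.uint8)
m=np.zeros_like(top); cv2.circle(m,(255,235),31,1,-1); m&=1-top; m[:,278:]=0
m=cv2.morphologyEx(m,cv2.MORPH_OPEN,np.ones((5,5),np.uint8))
c=max(cv2.findContours(m,0,1)[0],key=cv2.contourArea)[:,0]; c=c[c[:,0]<275]
pan,r=circ(ray(cp,c,.063)[:,:2]); print("pan",pan,r,"dist",np.linalg.norm(pan-seat))
u=(seat-pan)/np.linalg.norm(seat-pan)
p=pan-u*.060
Rs=[]
for s in(1,-1):
    x=np.r_[s*u,0]; z=np.array([0,0,-1.]); R=np.c_[x,np.cross(z,x),z]; q=inverse_kinematics([*p,.16],R); print(s,q); Rs.append((R,q))
q0=sense()["joint_pos"]
R,q=min([a for a in Rs if a[1] is not None],key=lambda a:abs(a[1]-q0).max())
np.savez("plan.npz",pan=pan,u=u,R=R)
if .046<r<.054 and .08<np.linalg.norm(pan-seat)<.112:
    command_gripper(.050,30)
    movep([*p,.16],R)
    s=sense(); print(s["time_s"],s["position"],s["finger_gap"])
    im,_=camera("wrist"); cv2.imwrite("pics/w1.png",im[:,:,::-1]); print(camera_params("wrist"))
E
```

```text
pan [0.58120823 0.07761818] 0.0499957382844965 dist 0.10129415673894289
1 [ 0.48037752  0.71470836 -1.17820408  1.73573172  0.71044328  1.1903325
  2.14647004]
-1 [ 0.27397104  0.53735644 -0.79593323  1.74612729  0.43677169  1.04434164
 -0.77358371]
3.4833 [0.58742154 0.13611536 0.15988116] 0.05027056396567261
{'K': array([[306.78684415,   0.        , 280.76189976],
       [  0.        , 306.78684415, 212.40857662],
       [  0.        ,   0.        ,   1.        ]]), 'tool_from_camera': array([[ 5.35991705e-04, -9.48400737e-01, -3.17073738e-01,
         8.22944653e-02],
       [ 9.99999772e-01,  6.38630999e-04, -2.19780193e-04,
         7.61629081e-04],
       [ 4.10932815e-04, -3.17073548e-01,  9.48400863e-01,
        -1.50388485e-01],
       [ 0.00000000e+00,  0.00000000e+00,  0.00000000e+00,
         1.00000000e+00]])}
```

View pics/w1.png

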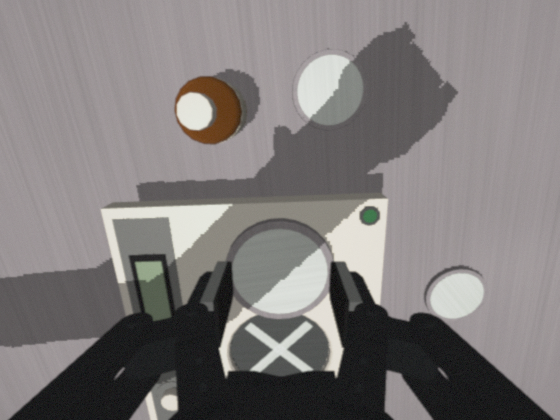

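Wrist view: the fingers (215,290 and 345,290) are symmetric about the pan at (282,268). The bottle at (208,110) is well clear behind.

```bash
python3 - <<'E'
from rig import *
from h import *
from plan import *
f=np.load("plan.npz"); pan,u=f["pan"],f["u"]
p=pan-u*.060
move_l([*p,.098],feed=.15)
hit=move_l([*p,.072],feed=.03,until_force=3)
s=sense(); z=s["position"][2]; print(hit,s["time_s"],s["position"],s["wrist_force"])
if hit and .070<z<.092:
    z+=.0018
    move_l([*s["position"][:2],z],feed=.03)
    goal=seat-u*.062
    h=move_l([*goal,z],feed=.05,until_force=12); s=sense(); print(h,s["time_s"],s["position"],s["wrist_force"],z)
    np.save("z.npy",z)
    im,_=camera("wrist"); cv2.imwrite("pics/w2.png",im[:,:,::-1])
E
```

```text
False 5.1167 [0.58716369 0.13746201 0.07217414] [-0.37861779 -0.18385865 -0.31556347]
```

```bash
python3 - <<'E'
from rig import *
from h import *
from plan import *
f=np.load("plan.npz"); pan,u=f["pan"],f["u"]
p=pan-u*.060
hit=move_l([*p,.064],feed=.025,until_force=3)
s=sense(); z=s["position"][2]; print(hit,s["time_s"],s["position"],s["wrist_force"])
if hit:
    z+=.0018
    move_l([*s["position"][:2],z],feed=.03)
    goal=seat-u*.062
    h=move_l([*goal,z],feed=.05,until_force=12); s=sense(); print(h,s["time_s"],s["position"],s["wrist_force"],z)
    np.save("z.npy",z)
im,_=camera("wrist"); cv2.imwrite("pics/w2.png",im[:,:,::-1])
E
```

```text
False 5.5833 [0.58689297 0.13731227 0.0637869 ] [0.31319723 0.16911389 0.40732466]
```

View pics/w2.png

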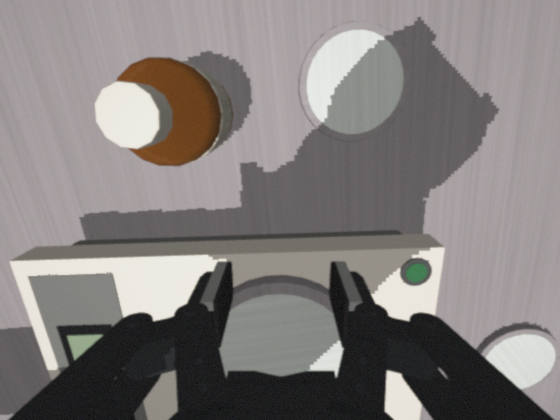

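The wrist view shows fingertips near (225,265) and (340,265), behind the pan's edge (row 280), with no contact yet. I'll measure the tips' height from the wrist depth.

```bash
python3 - <<'E'
from rig import *
from h import *
s=sense(); im,d=camera("wrist"); c=camera_params("wrist"); T=c["tool_from_camera"]
P=cloud(dict(K=c["K"],rotation=T[:3,:3],position=T[:3,3]),d)
W=P@s["tcp_rot"].T+s["position"]
dark=(im.max(-1)<60)&(d>0)
for lo,hi in((205,236),(326,358)):
    m=np.zeros_like(dark); m[255:320,lo:hi]=1; m&=dark; q=P[m]
    print(len(q),"x",np.percentile(q[:,0],[1,50,99]).round(4),"y",np.percentile(q[:,1],[1,50,99]).round(4),"z",np.percentile(q[:,2],[50,90,98,100]).round(4))
for rc in [(265,225),(275,220),(300,215),(265,340),(300,350),(270,160),(330,280),(262,280)]: print(rc,im[rc],P[rc].round(4),W[rc].round(4))
E
```

```text
898 x [-0.0093  0.0069  0.0129] y [-0.0347 -0.0245 -0.0241] z [-0.0333 -0.018  -0.0137  0.0045]
928 x [-0.0082  0.0073  0.0129] y [0.0254 0.0258 0.0365] z [-0.0339 -0.019  -0.015  -0.0131]
(265, 225) [73 74 72] [ 0.0123 -0.0258 -0.02  ] [0.5625 0.1522 0.0839]
(275, 220) [83 84 81] [ 0.0112 -0.0268 -0.0274] [0.5614 0.1512 0.0913]
(300, 215) [27 27 25] [ 0.0115 -0.0251 -0.047 ] [0.5631 0.1512 0.111 ]
(265, 340) [87 88 85] [ 0.0115  0.0293 -0.0183] [0.6172 0.146  0.0822]
(300, 350) [83 84 82] [ 0.0114  0.028  -0.0469] [0.6159 0.146  0.1108]
(270, 160) [236 234 227] [-0.006  -0.0694  0.008 ] [0.5173 0.1382 0.056 ]
(330, 280) [136 140 135] [-0.0405  0.0003 -0.0012] [0.5834 0.0971 0.0651]
(262, 280) [149 144 135] [-0.001   0.0003  0.0084] [0.5872 0.1364 0.0555]
```

Depth puts the tips at tool z ≈ −0.014, so they are now at z ≈ 0.078. That is farther back than I assumed. Contact should come near TCP z ≈ 0.041, so I'll check the body's clearance to the bottle and keep descending, guarded.

```bash
python3 - <<'E'
from rig import *
from h import *
from plan import *
f=np.load("plan.npz"); pan,u=f["pan"],f["u"]
p=pan-u*.060
hit=move_l([*p,.036],feed=.025,until_force=3)
s=sense(); z=s["position"][2]; print(hit,s["time_s"],s["position"],s["wrist_force"])
im,d=camera("wrist"); cv2.imwrite("pics/w3.png",im[:,:,::-1])
c=camera_params("wrist"); T=c["tool_from_camera"]
P=cloud(dict(K=c["K"],rotation=T[:3,:3],position=T[:3,3]),d)@s["tcp_rot"].T+s["position"]
for rc in [(265,225),(258,228),(265,340)]: print(im[rc],P[rc].round(4))
E
```

```text
True 6.4583 [0.58695401 0.13733304 0.04450385] [-1.30538103  0.22358218  4.91749854]
[70 70 69] [0.562  0.1511 0.0626]
[116 113 105] [0.5589 0.1442 0.0412]
[83 85 82] [0.6172 0.146  0.0629]
```

View pics/w3.png

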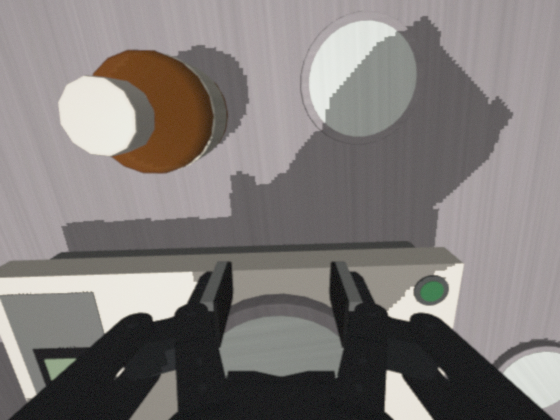

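Contact at TCP z = 0.0445, so the tips are on the balance's top, behind the pan (rim at row 295). Now lift 1.8 mm and push.

```bash
python3 - <<'E'
from rig import *
from h import *
from plan import *
f=np.load("plan.npz"); pan,u=f["pan"],f["u"]
s=sense(); z=s["position"][2]+.0018; np.save("z.npy",z)
move_l([*s["position"][:2],z],feed=.03)
for k,fd in((.085,.05),(.062,.04),(.0535,.025)):
    h=move_l([*(seat-u*k),z],feed=fd,until_force=12); s=sense(); print(k,h,s["time_s"],s["position"],s["wrist_force"])
    im,d=camera("wrist"); c=camera_params("wrist"); T=c["tool_from_camera"]
    P=cloud(dict(K=c["K"],rotation=T[:3,:3],position=T[:3,3]),d)@s["tcp_rot"].T+s["position"]
    print("pan rear heights",P[330:370:10,280].round(4).tolist())
    if h: break
cv2.imwrite("pics/w4.png",im[:,:,::-1])
p,d=camera("top"); cv2.imwrite("pics/t4.png",cv2.resize(p[180:330,205:400],None,fx=4,fy=4)[:,:,::-1])
E
```

```text
0.085 False 8.4333 [0.57968351 0.06153161 0.04627951] [0.1188932  0.77920998 0.34724653]
pan rear heights [[0.5775, 0.0353, 0.0647], [0.577, 0.03, 0.066], [0.5764, 0.0233, 0.0656], [0.5757, 0.0168, 0.0658]]
0.062 False 9.2083 [0.57722679 0.03783077 0.04612062] [ 0.32392071 -0.03437497 -0.45390189]
pan rear heights [[0.5751, 0.0122, 0.0653], [0.5743, 0.0044, 0.0636], [0.5737, -0.002, 0.0637], [0.5729, -0.0101, 0.0624]]
0.0535 False 9.75 [0.57661607 0.02976572 0.04627479] [ 0.17241685 -0.63697598 -0.40739002]
pan rear heights [[0.5738, -0.0028, 0.057], [0.5732, -0.0086, 0.0581], [0.5725, -0.0161, 0.0573], [0.5719, -0.0225, 0.058]]
```

View pics/w4.png

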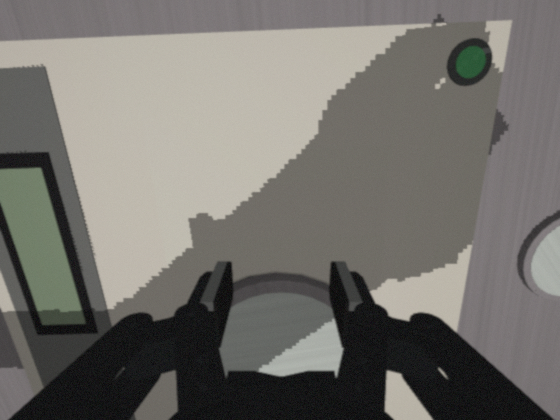

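The pan's top reads 0.057–0.058 right across, so it has dropped home. I'll back off, verify from a higher view, and go above the key with the fingers shut.

```bash
python3 - <<'E'
from rig import *
from h import *
from plan import *
f=np.load("plan.npz"); u,R=f["u"],f["R"]
z=float(np.load("z.npy"))
move_l([*(seat-u*.062),z],feed=.05)
move_l([*(seat-u*.062),.15],feed=.2)
command_gripper(0.0,20)
s=sense(); im,d=camera("wrist"); c=camera_params("wrist"); T=c["tool_from_camera"]
C=np.array([[0,0,0]])
P=cloud(dict(K=c["K"],rotation=T[:3,:3],position=T[:3,3]),d)@s["tcp_rot"].T+s["position"]
movep([*key,.15],R)
s=sense(); print(s["time_s"],s["position"],s["finger_gap"],s["wrist_force"])
cp=camera_params("top"); p,d=camera("top"); Q=cloud(cp,d)
cv2.imwrite("pics/t5.png",cv2.resize(p[180:330,205:400],None,fx=4,fy=4,interpolation=cv2.INTER_CUBIC)[:,:,::-1])
for n,A in(("wrist",P),("top",Q)):
    r=np.linalg.norm(A[...,:2]-seat,axis=-1)
    m=(r<.042)&(abs(A[...,2]-.058)<.012); X=A[m]
    co=np.linalg.lstsq(np.c_[X[:,:2]-seat,np.ones(len(X))],X[:,2],rcond=None)[0]
    m=(r>.060)&(r<.075)&(abs(A[...,2]-.055)<.006); print(n,len(X),"slope,z",co,"top z",np.median(A[m][:,2]))
E
```

```text
12.1083 [ 0.45218368 -0.06571645  0.15056264] 0.0002394574202507191 [ 0.35129953  0.71539798 -0.00840883]
wrist 2905 slope,z [-0.00043106  0.00119207  0.05731379] top z 0.05505959113997236
top 1324 slope,z [0.00317273 0.00343409 0.05749697] top z 0.0552538564626473
```

View pics/t5.png

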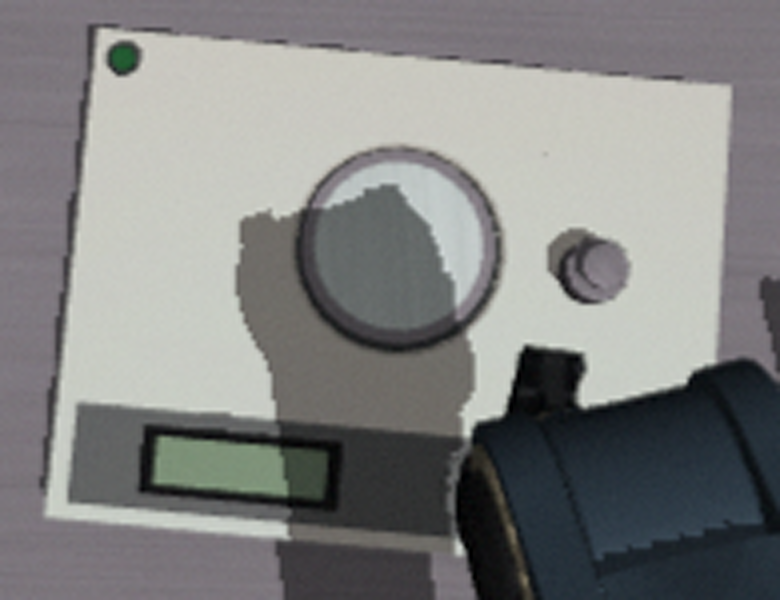

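The crop shows the pan concentric in the seat at (400,248), level to 0.2°, with its top 2.2 mm above the balance's top. The weight at (597,262) is unmoved. Now press the key.

```bash
python3 - <<'E'
from rig import *
from h import *
from plan import *
move_l([*key,.085],feed=.15)
h1=move_l([*key,.030],feed=.025,until_force=2.5); s=sense(); z1=s["position"][2]; print(h1,s["time_s"],s["position"],s["wrist_force"])
if h1:
    h2=move_l([*key,z1-.009],feed=.015,until_force=9); s=sense(); print(h2,s["time_s"],s["position"],s["wrist_force"],"travel",z1-s["position"][2])
    sleep(.3); s=sense(); print(s["position"],s["wrist_force"])
    im,d=camera("wrist"); cv2.imwrite("pics/w6.png",im[:,:,::-1])
E
```

```text
True 13.9833 [ 0.45135404 -0.06567555  0.05495975] [0.59150503 0.42607801 3.82319735]
True 14.3083 [ 0.45139327 -0.06571957  0.05344775] [-1.35044734 -0.72154161  7.58545952] travel 0.0015119998374307497
[ 0.451379   -0.06568323  0.05343709] [-1.6118632  -1.33217611  7.56572415]
```

Force holds at 7.6 N, above the 5 N needed for full depression. I'll push a little further to confirm a hard stop, then release while recording the rise.

```bash
python3 - <<'E'
from rig import *
from h import *
from plan import *
z=sense()["position"][2]
h=move_l([*key,z-.006],feed=.01,until_force=6); s=sense(); print(h,s["position"],s["wrist_force"])
sleep(.3); z0=sense()["position"][2]
for k in range(1,10):
    move_l([*key,z0+k*.001],feed=.02); s=sense(); print(round((s["position"][2]-z0)*1e3,2),s["wrist_force"][2].round(2))
move_l([*key,.15],feed=.15)
im,d=camera("wrist"); cv2.imwrite("pics/w7.png",im[:,:,::-1]); print(sense()["time_s"])
E
```

```text
True [ 0.45138654 -0.06572038  0.05347104] [-1.09614252  0.15440055  5.86513889]
1.07 4.51
1.98 4.66
2.98 2.92
3.96 2.03
5.0 0.74
5.88 -0.03
7.0 -0.53
8.06 0.26
9.07 0.36
18.225
```

View pics/w7.png

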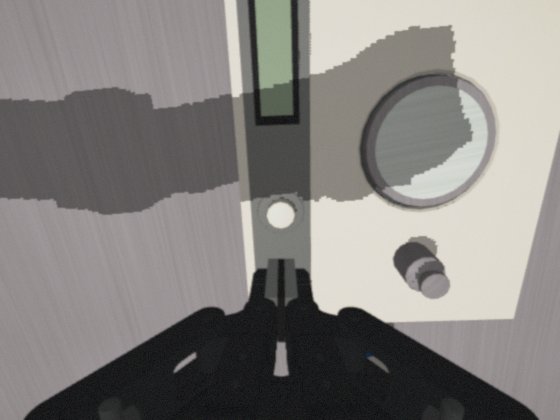

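The release curve is spring-like over about 5 mm. It starts above the 5 N full-down force, so the key bottomed and came back. The picture shows the key (281,215) up, the pan seated (430,142) and the weight standing (425,270). Handing in.

```bash
python3 -c "
from rig import *
print(finish_job())"
```

```text
the job is handed in; nothing more can be done
None
```

I pushed the pan into its recess, where it lies level, then pressed the zero key to its stop and released it. The weight stands where it was, the arm never came near the carton and cleared the bottle; I handed in at about 18 s of the 46 s, with no verdict returned.

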